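# Close and latch the damp box

### The arm

A 6-joint arm with a two-finger parallel gripper is mounted at the origin on the work surface. World frame = base frame: x ahead of the robot, y to its left, z up, the work surface at z = 0. Lengths are in mm, angles in degrees, forces in N, time in s.
With the tool pointing down it reaches from about 425 to 950 mm from the base axis. Payload 3.5 kg.
Tool frame: the origin (TCP) lies between the finger pads; the fingertips stand 14 mm ahead of it and the grasp point (between the pads) lies 5 mm behind it; z points along the fingers, y is the line along which they close (so a half turn about z gives the same grasp; the last joint's range is limited). The gripper opens to 85 mm and grips with 20 to 120 N. Pads are 22 mm wide; open, the fingers measure 114 mm over their backs; the gripper's body (76 mm by 85 mm) begins 54 mm behind the grasp point. The pads swing forward as they close: fully open they stand 13 mm farther back than shut.
Start: joints at [-84.282, 16.404, 90.338, -0, 73.258, -8.594], TCP at [166.892, -654.029, 245.325] pointing down, gripper open.
Joint ranges: [-158.93, 158.93], [-51.34, 127.21], [12.03, 142.37], [-87.48, 267.48], [13.55, 161.25], [-162.69, 162.69]. Speed limits (degrees/s): [159.86, 159.86, 180, 180, 180, 180].

### API

Orientations are given as a 3x3 rotation matrix whose columns are the frame's x, y, z axes.
In Python, from plant import r gives the robot as it stands.
- The arm moves only by the tool drive_tool, never from a script. Its argument "motion" is a list of rows, each a list of 3 entries, a list of its own where there are three numbers: the turn, a rotation vector about the world's x, y, z in rad, then the shift along the world's x, y, z in mm, then the gripper command: -1 is shut, 1 is fully open, values between are in proportion. In form: [[[ax, ay, az], [dx, dy, dz], hand], ...]. A call has 1 to 20 rows; each row is the pose to reach, as a shift and turn from the pose commanded when the call began; what a row does not reach only later rows make up. A row lasts 1/10 s, in which the tool goes at most 50 mm and 8.59 degrees, less where a joint would pass 70% of its speed; a pose out of reach is approached as far as the arm can. A call with a gripper value outside its range is refused whole. The fingers move at their own pace and stop on an object; the grip force is fixed at half the most. Time passes only in rows, so rows that repeat a pose let the fingers close. It gives the time, the measured TCP pose, the force, the opening and the grip force at its end, in the units of the state.
- r.sense(): the state, without advancing time (a new reading comes with each control period).
- r.grab_frame(name): name is "scene" or "top" or "wrist"; returns (picture, depth): 420x560x3 uint8, red, green, blue; 420x560 float32, mm along the optical axis (not along the pixel's ray), 0 where there is no reading.
- r.get_calibration(name): a dict with "K" (3x3 intrinsics, pixels), "k1" (the pictures are not rectified: a ray, as slopes to the right and down, at radius r is drawn at 1 + k1 r^2 times it, then the intrinsics apply), "R" (3x3) and "t" (3): a world point X has camera coordinates R X + t. Camera axes: x right, y down, z forward; pixel columns grow to the right and rows downward; lengths in mm; the calibration is good to about 2 mm. A picture is of the moment at which its call begins: read the wrist's pose just before it. get_calibration takes no time and is no camera call; for the wrist camera it gives the pose at the moment of the call.
- r.sign_off(): hands the job in; it is judged then, once.
Trained networks look in the newest picture that a camera, given by its name, has taken for a name from the list of things; names that differ only in an ending like _2 or _b are one class to them, and where a whole thing is asked for, a point or a joint stands for the part that bears it (a point fixed in the world has none). Each returns a list of dicts, best first, with "confidence" (0 to 1); they miss things now and then, are a little off and sometimes report something else, mostly with a low value. They report only what shows in the picture. A call takes as long as a camera call.
- r.find_in(camera, query): "location" ([x, y, z] in mm, in world coordinates, good to about 4 mm: the middle of the surface that is visible of it).
- r.outline_of(camera, query): "region" (420x560 bool, what is visible of it).
The state is a dict: "time": time; "joint_positions": joint angles; "qvel": joint speeds; "effort": joint torques, N m; "tool_pos": TCP position; "tcp_rot": TCP orientation; "contact_force": force on the tool from outside, world axes, zero at the start; "torque": the same for the moment, N m; "grip_width": finger opening in mm; "finger_force": force on a finger pad.
Only numpy, scipy, OpenCV 4.12 (cv2) and the standard library are available. Lean on these libraries where they do the work, as an engineer would, in place of code of your own. Each camera call takes 0.05 s, during which the arm holds its last target. There are 200 camera calls.

### The job

Close up the potter's damp box: with the fingertips, push the sliding wooden lid fully home, then push the orange swivel latch round until it lies fully across the front edge of the lid. Push with closed or single fingertips only: take neither part between the fingers, do not lift or tip the lid, do not turn the latch inward before the lid is home, and leave the vase, jug and glaze jar as they stand.

Things in the scene. Friction and masses are not known exactly. Their poses are not given: they have to be found in the camera images.
- damp_box: White open box fixed to the table, 312 deep (x) x 224 wide (y), rim z = 110 mm. Origin: on the table under the middle of its front face, which looks to its -x, towards the robot; y left, z up. The lid runs between side rails (inner faces y = +/-102, tops z = 122) to a back lip (top z = 130). A dark latch bracket (x -34 to 0, y 110 to 140, top z = 109) stands at its left front corner.
- lid: Loose plywood lid 310 x 200 x 12 mm, 0.3 to 0.6 kg, sliding on the rim with friction along the box's x. Dark batten on its front edge: front face z = 110 to 134 mm, 180 wide. Origin: bottom middle of the front face; axes as the box. Starts drawn out to the front; fully home its origin is at box x = -10, y = 0, z = 110 mm, 10 mm proud of the box. Pressing down on the overhang tips it.
- latch (a joint): Angle (rad) of the orange latch bar about its upright pivot, growing counter-clockwise from above. 0: bar points to the box's -x; negative: out to the left (+y), clear of the lid, as at the start; pi/2, its stop: across the front of the lid, 4 mm ahead of its front face. Friction about 0.05 N m, stays where left.
- latch_pivot (a point): Point on the latch's pivot axis, at half height of the bar; 21 mm in front of the box's front face and 125 mm to the left of its middle, 120 mm above the table.
- latch_tip (a point): Free end of the orange latch bar, on its centre line, 83 mm from the pivot axis, 120 mm above the table. The bar is 14 mm wide and 16 mm high (z = 112 to 128 mm above the table), with free space under it beyond the bracket.
- vase: Grey unfired vase, 160 mm tall, 88 mm at its widest, standing loose on the table; origin under its middle. Leave alone.
- jug: Terracotta jug with a handle, 150 mm tall, body 80 mm wide, handle reaching 62 mm from the middle; loose on the table; origin under its middle. Leave alone.
- glaze_jar: Glaze jar with a blue cap, 100 mm tall, 68 mm wide, loose on the table; origin under its middle. Leave alone.

How it is judged (in metres and radians):
On the way, in this order (a step that is already met when the one before it is completed fails the run):
1. the lid is fully home while the latch is still open (x of lid in the frame of damp_box above -0.0145 m and angle between lid's own z axis and vertical below 0.04 rad and z of lid in the frame of damp_box below 0.115 m and value of joint latch below 0.35 rad), for 0.2 s.
2. the latch lies across the front of the lid (x of lid in the frame of damp_box above -0.0145 m and angle between lid's own z axis and vertical below 0.04 rad and z of lid in the frame of damp_box below 0.115 m and value of joint latch above 1.47 rad), for 0.2 s.
At the end, for the whole second after the job is handed in: The lid is within 4.5 mm of fully home, flat on the rim and at rest; the latch is at 1.47 rad or more (within about 0.1 rad of its stop); vase, jug and glaze jar stand upright within 20 mm of where they were (all of step 2 and linear speed of lid below 0.01 m/s and distance of each of vase, jug, glaze_jar from where it was at the start of the episode below 0.02 m and angle between each of vase, jug, glaze_jar's own z axis and vertical below 0.1 rad); the robot touches nothing.
It fails at once if the latch bar or the lid's front batten is taken between the fingers ((y of the grasp point in the frame of latch_tip between -0.005 and 0.005 m and z of the grasp point in the frame of latch_tip between -0.015 and 0.012 m and x of the grasp point in the frame of latch_tip between 0 and 0.083 m) or (x of the grasp point in the frame of lid between 0.001 and 0.014 m and z of the grasp point in the frame of lid between -0.01 and 0.026 m and y of the grasp point in the frame of lid between -0.1 and 0.1 m)).
It fails at once if the arm or the gripper's body, not the fingers, pushes the lid or the box (contact force between the arm and lid above 3 N or contact force between the arm and damp_box above 3 N).
It fails at once if the lid is lifted more than 10 mm or tipped (z of lid in the frame of damp_box above 0.12 m or angle between lid's own z axis and vertical above 0.12 rad).
It fails at once if the latch is turned inward (past 0.5 rad) while the lid is more than 12 mm from home (value of joint latch above 0.5 rad and x of lid in the frame of damp_box below -0.022 m).
It fails at once if a vase, jug or jar is moved more than 20 mm, lifted or tipped (distance of any of vase, jug, glaze_jar from where it was at the start of the episode above 0.02 m or angle between any of vase, jug, glaze_jar's own z axis and vertical above 0.3 rad).
It also fails if it takes over 51 s, if anything falls off the work surface, if the arm or the gripper's body presses on something with over 40 N, if the wrist force passes 120 N, or if a joint passes its speed limit or range.

## Working session

There is one attempt and no reset: what is moved stays moved. The work goes in short steps, Python scripts to look and compute and a tool call to move; the robot and the scene stay as the last step left them, time stands still between calls to the robot, and variables do not carry over. Pictures are saved under pics/ and viewed, at most 10 in all, crops included, and the job is handed in when it is done.

Besides the shell and the picture viewer there is one more tool, called after "Emit:" as a command line: name --argument value ..., lists and objects as JSON in quotes. drive_tool: Moves the arm, as the interface text tells. Its arguments: {"type":"object","properties":{"motion":{"type":"array","items":{"type":"array"}}},"required":["motion"]}

```bash
ls; mkdir -p pics
cat > h.py <<'E'
import numpy as np, cv2
from plant import r
def grab(n):
    c=r.get_calibration(n); im,d=r.grab_frame(n); return im,d,c
def cloud(d,c):
    K=np.array(c["K"]);k1=c["k1"];h,w=d.shape
    u,v=np.meshgrid(np.arange(w),np.arange(h))
    p=cv2.undistortPoints(np.stack([u,v],-1).reshape(-1,1,2).astype(np.float64),K,np.array([k1,0,0,0.])).reshape(h,w,2)
    X=np.dstack([p[...,0]*d,p[...,1]*d,d]).astype(float)
    return (X-np.array(c["t"]).reshape(3))@np.array(c["R"])
E
python3 - <<'E'
from h import *
for n in("top","scene"):
    im,d,c=grab(n); cv2.imwrite(f"pics/{n}1.png",im[...,::-1]); np.savez(f"{n}1.npz",P=cloud(d,c),im=im,d=d)
    for q in("damp_box","lid","latch","latch_tip","latch_pivot","vase","jug","glaze_jar"):
        print(n,q,[(np.round(o["location"]),round(o["confidence"],2)) for o in r.find_in(n,q)][:2])
print(r.sense()["time"])
E
```

```text
pics
top damp_box [(array([864., -33., 118.]), 0.79)]
top lid [(array([656., -50., 123.]), 0.72)]
top latch [(array([523.,  89., 127.]), 0.75)]
top latch_tip [(array([516.,  92., 126.]), 0.69)]
top latch_pivot [(array([858., -34., 114.]), 0.84)]
top vase [(array([ 688., -274.,  107.]), 0.72)]
top jug [(array([ 512., -256.,  114.]), 0.81), (array([857., -34., 117.]), 0.27)]
top glaze_jar [(array([653., 162., 100.]), 0.98)]
scene damp_box [(array([879., -31.,  85.]), 0.89)]
scene lid [(array([694., -53., 123.]), 0.78)]
scene latch [(array([525.,  86., 126.]), 0.79)]
scene latch_tip [(array([527.,  87., 123.]), 0.62)]
scene latch_pivot [(array([881., -29.,  87.]), 0.72)]
scene vase [(array([ 720., -274.,   92.]), 0.76)]
scene jug [(array([ 545., -258.,   82.]), 0.92)]
scene glaze_jar [(array([688., 167.,  72.]), 0.71)]
0.9
```

View pics/top1.png

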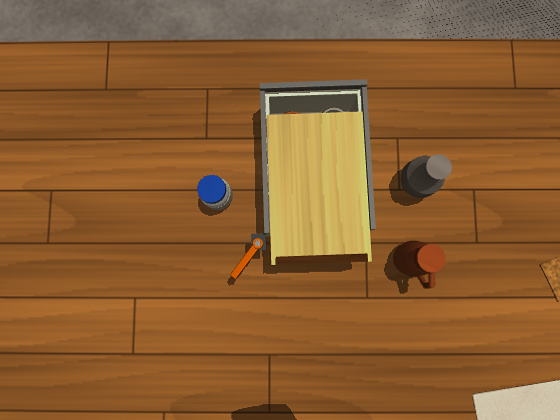

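View pics/scene1.png

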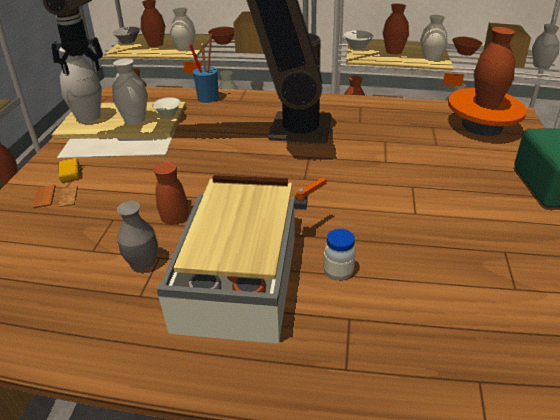

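The top view shows the lid at cols 268–370, rows 112–262, drawn out to the front (down, which is −x). The orange latch runs from (258,242) to (233,278), and the box is turned slightly. The scene view agrees. Next I'll fit the poses.

```bash
cat > fit.py <<'E'
from h import *
def rect(pts):
    (c,s,a)=cv2.minAreaRect(pts.astype(np.float32)); return np.round(c,1),np.round(s,1),round(a,2)
def fit(n,P,im):
    hsv=cv2.cvtColor(im,cv2.COLOR_RGB2HSV).astype(int); z=P[...,2]
    reg=(P[...,0]>450)&(P[...,0]<960)&(P[...,1]>-190)&(P[...,1]<130)
    rail=reg&(z>115)&(z<136)&(hsv[...,1]<80)
    lid=reg&(z>112)&(z<142)&(hsv[...,1]>70)&(hsv[...,0]>16)&(hsv[...,0]<32)
    lat=reg&(z>108)&(z<136)&(hsv[...,0]<14)&(hsv[...,1]>180)&(P[...,0]<600)&(P[...,1]>25)
    for nm,m in(("rail",rail),("lid",lid),("latch",lat)):
        m=cv2.morphologyEx(m.astype(np.uint8),cv2.MORPH_OPEN,np.ones((2,2)))
        k,l,st,_=cv2.connectedComponentsWithStats(m)
        m=l==1+np.argmax(st[1:,4]); Q=P[m]
        print(n,nm,len(Q),rect(Q[:,:2]),"z",np.round(np.median(Q[:,2]),1), "corners",np.round(cv2.boxPoints(cv2.minAreaRect(Q[:,:2].astype(np.float32)))).tolist())
if __name__=="__main__":
    for n in("top","scene"):
        f=np.load(n+"1.npz"); fit(n,f["P"],f["im"])
E
python3 fit.py
```

```text
top rail 2303 (array([727.2, -67.8]), array([424.2, 251.9]), 1.89) z 122.1 corners [[511.0, 51.0], [519.0, -201.0], [943.0, -187.0], [935.0, 65.0]]
top lid 14032 (array([663.1, -68.1]), array([311.7, 229.1]), 1.71) z 122.0 corners [[504.0, 42.0], [511.0, -187.0], [822.0, -178.0], [815.0, 51.0]]
top latch 281 (array([515.1,  81.2]), array([ 51.6, 122.4]), 20.4) z 127.6 corners [[470.0, 130.0], [512.0, 15.0], [561.0, 33.0], [518.0, 148.0]]
scene rail 2236 (array([1019.1,  -11.3]), array([920.7, 252.3]), 7.72) z 123.0 corners [[546.0, 52.0], [580.0, -198.0], [1492.0, -74.0], [1458.0, 176.0]]
scene lid 8705 (array([911.5, -18.3]), array([1136.8,  232. ]), 7.99) z 122.3 corners [[333.0, 18.0], [365.0, -212.0], [1491.0, -54.0], [1458.0, 176.0]]
scene latch 259 (array([881.1, 111.1]), array([1159.7,   67.6]), 3.04) z 122.3 corners [[300.0, 114.0], [304.0, 47.0], [1462.0, 108.0], [1458.0, 176.0]]
```

```bash
sed -i 's/        m=l==1+np.argmax(st\[1:,4\]); Q=P\[m\]/        m=(l==1+np.argmax(st[1:,4]))\&m0; Q=P[m]/; s/^        m=cv2.morph.*/        m0=m; m=m.astype(np.uint8)/' fit.py
python3 fit.py
python3 - <<'E'
from fit import *
f=np.load("top1.npz");P=f["P"];im=f["im"]
hsv=cv2.cvtColor(im,cv2.COLOR_RGB2HSV).astype(int)
# latch rows/points
m=(hsv[...,0]<14)&(hsv[...,1]>180)&(np.abs(P[...,2]-122)<14)&(P[...,0]<600)&(P[...,1]>40)&(P[...,1]<150)&(P[...,0]>430)
Q=P[m];print(len(Q),np.percentile(Q,[2,50,98],axis=0).round())
# front edges of lid per y: min x ; side edges per x
l=(hsv[...,0]>14)&(hsv[...,0]<32)&(np.abs(P[...,2]-122)<4)&(P[...,1]<80)&(P[...,1]>-200)&(P[...,0]>450)
L=P[l]
for y in range(-140,40,20):
    s=L[np.abs(L[:,1]-y)<6];print("y",y,s[:,0].min().round(1),s[:,0].max().round(1))
for x in range(520,800,40):
    s=L[np.abs(L[:,0]-x)<6];print("x",x,s[:,1].min().round(1),s[:,1].max().round(1))
g=(hsv[...,1]<80)&(P[...,2]>117)&(P[...,2]<134)&(P[...,0]>500)&(P[...,0]<960)&(abs(P[...,1]+50)<170)
G=P[g]
for x in range(570,900,40):
    s=G[np.abs(G[:,0]-x)<6];a=s[s[:,1]<-50,1];b=s[s[:,1]>-50,1];print("rail x",x,[q and np.round(q,1) for q in ([a.min(),a.max()] if len(a) else [])],[np.round(q,1) for q in ([b.min(),b.max()] if len(b) else [])])
for y in(-120,-80,-40,0,40):
    s=G[np.abs(G[:,1]-y)<6];s=s[s[:,0]>820];print("lip",y,s[:,0].min().round(1),s[:,0].max().round(1),np.median(s[:,2]).round(1))
E
```

```text
top rail 2318 (array([730.3, -51.9]), array([313.3, 224.3]), 1.94) z 122.6 corners [[570.0, 55.0], [578.0, -169.0], [891.0, -159.0], [883.0, 66.0]]
top lid 14043 (array([665.1, -54.6]), array([311.2, 203.9]), 1.91) z 122.0 corners [[506.0, 42.0], [513.0, -162.0], [824.0, -151.0], [817.0, 52.0]]
top latch 312 (array([517.9,  88.4]), array([19.4, 91.5]), 55.5) z 128.0 corners [[475.0, 106.0], [550.0, 55.0], [561.0, 71.0], [486.0, 122.0]]
scene rail 2255 (array([729.8, -52.1]), array([314.5, 224.6]), 1.98) z 123.6 corners [[569.0, 55.0], [577.0, -170.0], [891.0, -159.0], [883.0, 66.0]]
scene lid 8723 (array([663.5, -55.3]), array([313.6, 205.5]), 2.07) z 122.3 corners [[503.0, 42.0], [510.0, -164.0], [824.0, -152.0], [816.0, 53.0]]
scene latch 263 (array([518.6,  88.9]), array([20.5, 95.1]), 54.7) z 126.2 corners [[474.0, 108.0], [551.0, 53.0], [563.0, 70.0], [486.0, 125.0]]
312 [[482.  60. 120.]
 [515.  92. 128.]
 [556. 117. 132.]]
y -140 528.7 878.6
y -120 528.8 877.4
y -100 526.9 877.0
y -80 526.8 876.1
y -60 526.8 875.8
y -40 524.9 875.1
y -20 524.9 874.4
y 0 524.9 873.0
y 20 523.0 
[... 322 characters left out ...]
] [np.float64(48.7), np.float64(57.0)]
rail x 690 [np.float64(-163.5), np.float64(-155.1)] [np.float64(49.0), np.float64(57.2)]
rail x 730 [np.float64(-162.9), np.float64(-153.5)] [np.float64(51.1), np.float64(59.5)]
rail x 770 [np.float64(-161.9), np.float64(-151.9)] [np.float64(53.2), np.float64(61.6)]
rail x 810 [np.float64(-160.6), np.float64(-150.7)] [np.float64(53.5), np.float64(61.9)]
rail x 850 [np.float64(-157.9), np.float64(-149.3)] [np.float64(55.6), np.float64(64.4)]
rail x 890 [np.float64(-157.4), np.float64(-50.7)] [np.float64(-48.6), np.float64(16.0)]
lip -120 876.2 888.1 129.5
lip -80 873.7 885.5 129.3
lip -40 872.7 886.1 129.4
lip 0 871.3 884.6 129.1
lip 40 869.7 882.0 129.4
```

Run:
```python
from plant import r
s=r.sense();print(s["tool_pos"],s["tcp_rot"],s["time"],s["contact_force"])
```

```text
[ 166.88287028 -654.0442995   245.34040024] [[ 9.68954423e-01  2.47239411e-01 -7.02921104e-06]
 [ 2.47239410e-01 -9.68954422e-01 -3.35183149e-05]
 [-1.50980335e-05  3.07398214e-05 -9.99999999e-01]] 0.9 [ 0.09902662 -0.12965956 -0.22872788]
```

Emit:
drive_tool --motion '[[[0, 0, -0.108], [20, 50, 0], -1], [[0, 0, -0.216], [40, 90, 0], -1], [[0, 0, -0.216], [65, 130, 0], -1], [[0, 0, -0.216], [88, 172, 0], -1], [[0, 0, -0.216], [111, 215, 0], -1], [[0, 0, -0.216], [133, 258, 0], -1], [[0, 0, -0.216], [155, 301, 0], -1], [[0, 0, -0.216], [177, 344, 0], -1], [[0, 0, -0.216], [198, 387, 0], -1], [[0, 0, -0.216], [220, 430, 0], -1], [[0, 0, -0.216], [242, 473, 0], -1], [[0, 0, -0.216], [264, 516, 0], -1], [[0, 0, -0.216], [285, 558, 0], -1], [[0, 0, -0.216], [303, 593, 0], -1], [[0, 0, -0.216], [303, 593, -40], -1], [[0, 0, -0.216], [303, 593, -80], -1], [[0, 0, -0.216], [303, 593, -117], -1], [[0, 0, -0.216], [303, 593, -117], -1], [[0, 0, -0.216], [303, 593, -117], -1]]'

```text
time: 2.8
tool_pos: [469.9, -61.1, 128.7]
tcp_rot: [[0.999, 0.034, -0.001], [0.034, -0.999, 0.0], [-0.001, -0.0, -1.0]]
contact_force: [-0.0, -0.5, 0.7]
grip_width: -0.1
finger_force: 0.0
```

Emit:
drive_tool --motion '[[[0, 0, 0], [8, 0.3, 0], -1], [[0, 0, 0], [16, 0.5, 0], -1], [[0, 0, 0], [22, 0.7, 0], -1], [[0, 0, 0], [26, 0.9, 0], -1], [[0, 0, 0], [30, 1, 0], -1], [[0, 0, 0], [34, 1.1, 0], -1], [[0, 0, 0], [38, 1.3, 0], -1], [[0, 0, 0], [42, 1.4, 0], -1], [[0, 0, 0], [46, 1.6, 0], -1], [[0, 0, 0], [50, 1.7, 0], -1], [[0, 0, 0], [54, 1.8, 0], -1], [[0, 0, 0], [58, 2, 0], -1], [[0, 0, 0], [62, 2.1, 0], -1], [[0, 0, 0], [66, 2.2, 0], -1], [[0, 0, 0], [70, 2.4, 0], -1], [[0, 0, 0], [73, 2.5, 0], -1], [[0, 0, 0], [75, 2.5, 0], -1], [[0, 0, 0], [75, 2.5, 0], -1]]'

```text
time: 4.6
tool_pos: [545.4, -58.5, 128.2]
tcp_rot: [[0.999, 0.034, 0.001], [0.034, -0.999, 0.0], [0.001, 0.0, -1.0]]
contact_force: [-0.1, 0.1, -1.6]
grip_width: 0.1
finger_force: 0.4
```

Run:
```python
from fit import *
for n in("scene","top"):
    im,d,c=grab(n); fit(n,cloud(d,c),im)
    if n=="scene": cv2.imwrite("pics/s2.png",im[...,::-1])
```

```text
scene rail 2193 (array([728.2, -52.6]), array([317.2, 225.3]), 1.84) z 123.5 corners [[566.0, 55.0], [573.0, -170.0], [890.0, -160.0], [883.0, 65.0]]
scene lid 9309 (array([713.6, -53.1]), array([321.2, 206.2]), 1.84) z 122.5 corners [[550.0, 45.0], [556.0, -161.0], [877.0, -151.0], [871.0, 55.0]]
scene latch 264 (array([519.8,  90.3]), array([19.1, 95.2]), 52.01) z 126.1 corners [[476.0, 112.0], [551.0, 54.0], [563.0, 69.0], [488.0, 127.0]]
top rail 2269 (array([730.4, -51.8]), array([311.8, 224. ]), 1.97) z 122.7 corners [[571.0, 55.0], [578.0, -169.0], [890.0, -158.0], [882.0, 66.0]]
top lid 12304 (array([713.9, -52.6]), array([315.4, 203.9]), 1.88) z 122.1 corners [[553.0, 44.0], [560.0, -160.0], [875.0, -149.0], [868.0, 54.0]]
top latch 268 (array([517.9,  88.4]), array([19.7, 91.4]), 55.33) z 127.9 corners [[475.0, 106.0], [550.0, 54.0], [561.0, 70.0], [486.0, 122.0]]
```

View pics/s2.png

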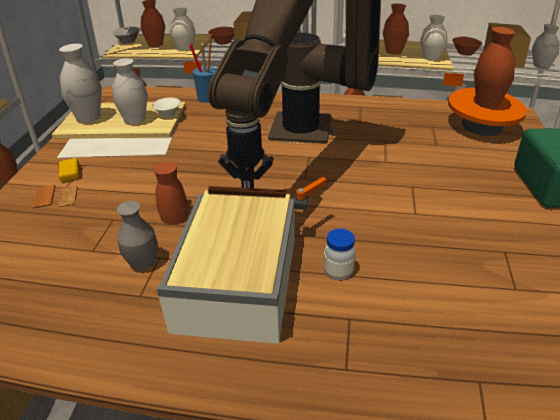

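The scene view shows the lid, front batten at (247,191), nearly home and the latch still open at (312,188). About 5–8 mm remain. I'll press on gently until it stops.

Emit:
drive_tool --motion '[[[0, 0, 0], [1.5, 0, 0], -1], [[0, 0, 0], [3, 0.1, 0], -1], [[0, 0, 0], [4, 0.1, 0], -1], [[0, 0, 0], [5, 0.2, 0], -1], [[0, 0, 0], [6, 0.2, 0], -1], [[0, 0, 0], [6, 0.2, 0], -1]]'

```text
time: 5.3
tool_pos: [551.1, -58.3, 128.4]
tcp_rot: [[0.999, 0.034, 0.0], [0.034, -0.999, -0.0], [0.0, 0.0, -1.0]]
contact_force: [-2.6, 0.9, 1.9]
grip_width: -0.4
finger_force: 1.4
```

Emit:
drive_tool --motion '[[[0, 0, 0], [1, 0, 0], -1], [[0, 0, 0], [2, 0.1, 0], -1], [[0, 0, 0], [2, 0.1, 0], -1], [[0, 0, 0], [3, 0.1, 0], -1], [[0, 0, 0], [3, 0.1, 0], -1]]'

```text
time: 5.8
tool_pos: [552.6, -58.3, 128.4]
tcp_rot: [[0.999, 0.034, -0.004], [0.034, -0.999, 0.0], [-0.004, -0.0, -1.0]]
contact_force: [-7.9, 0.6, 4.4]
grip_width: 0.0
finger_force: 4.2
```

Emit:
drive_tool --motion '[[[0, 0, 0], [1, 0, 0], -1], [[0, 0, 0], [2, 0.1, 0], -1], [[0, 0, 0], [3, 0.1, 0], -1], [[0, 0, 0], [3, 0.1, 0], -1], [[0, 0, 0], [3, 0.1, 0], -1]]'

```text
time: 6.3
tool_pos: [552.7, -58.2, 128.5]
tcp_rot: [[0.999, 0.035, -0.014], [0.035, -0.999, 0.0], [-0.013, -0.001, -1.0]]
contact_force: [-17.9, -0.7, 12.0]
grip_width: -0.2
finger_force: 9.1
```

Emit:
drive_tool --motion '[[[0, 0, 0], [-15, -0.5, 0], -1], [[0, 0, 0], [-40, -1.4, 0], -1], [[0, 0, 0], [-40, -1.4, 40], -1], [[0, 0, 0], [-40, -1.4, 70], -1], [[0, 0, 0], [-40, 40, 70], -1], [[0, 0, 0], [-40, 85, 70], -1], [[0, 0, 0], [-40, 130, 70], -1], [[0, 0, 0], [-40, 170, 70], -1], [[0, 0, 0], [-40, 188, 70], -1], [[0, 0, 0], [-40, 188, 70], -1]]'

```text
time: 7.3
tool_pos: [517.6, 132.4, 198.7]
tcp_rot: [[0.999, 0.037, 0.003], [0.037, -0.999, 0.001], [0.003, -0.001, -1.0]]
contact_force: [-0.2, -0.9, 0.8]
grip_width: -0.1
finger_force: 0.0
```

Run:
```python
from fit import *
im,d,c=grab("top"); fit("top",cloud(d,c),im)
im,d,c=grab("scene"); fit("scene",cloud(d,c),im)
cv2.imwrite("pics/s3.png",im[...,::-1])
s=r.sense();print(s["tool_pos"],s["time"])
for ph in range(145,276,10):
    a=np.radians(ph);u=np.array([np.cos(a),np.sin(a)]);n=np.array([u[1],-u[0]])
    dd=7+11*abs(n[0])+14.5*abs(n[1]);print(ph,(np.array([548.8,67.2])+60*u+dd*n).round(0))
```

```text
top rail 2160 (array([730.6, -51.9]), array([312.1, 224.2]), 2.01) z 122.9 corners [[571.0, 55.0], [579.0, -169.0], [890.0, -158.0], [883.0, 66.0]]
top lid 13711 (array([719.8, -52.6]), array([312.1, 203.9]), 1.93) z 122.0 corners [[560.0, 44.0], [567.0, -160.0], [879.0, -149.0], [872.0, 55.0]]
top latch 96 (array([538.6,  75.1]), array([19.7, 42.7]), 52.47) z 128.3 corners [[516.0, 80.0], [550.0, 54.0], [562.0, 70.0], [528.0, 96.0]]
scene rail 2205 (array([728.1, -52.1]), array([317.2, 224.3]), 1.86) z 123.4 corners [[566.0, 55.0], [573.0, -169.0], [890.0, -159.0], [883.0, 65.0]]
scene lid 9144 (array([718. , -53.1]), array([311.7, 205.7]), 1.94) z 122.6 corners [[559.0, 44.0], [566.0, -161.0], [877.0, -151.0], [870.0, 55.0]]
scene latch 263 (array([518.3,  87.9]), array([20.8, 95.2]), 55.73) z 125.9 corners [[473.0, 106.0], [552.0, 53.0], [563.0, 70.0], [485.0, 123.0]]
[517.53408911 130.09027369 198.51675531] 7.4
145 [514. 122.]
155 [505. 115.]
165 [497. 106.]
175 [491.  95.]
185 [487.  84.]
195 [485.  75.]
205 [484.  64.]
215 [485.  53.]
225 [489.  42.]
235 [494.  32.]
245 [503.  23.]
255 [513.  15.]
265 [524.   9.]
275 [535.   6.]
```

View pics/s3.png

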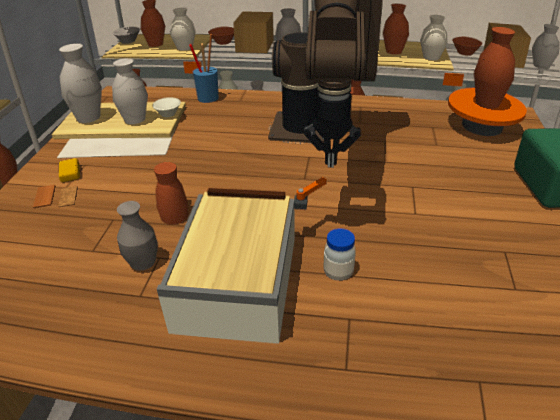

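The lid front measures x≈563.5, against 564 expected for home. The picture shows the lid closed to the lip and the latch still open at (312,188). Now the latch.

Emit:
drive_tool --motion '[[[0, 0, 0], [5, 6, 0], -1], [[0, 0, 0], [5, 6, -40], -1], [[0, 0, 0], [5, 6, -70], -1], [[0, 0, 0], [5, 6, -76], -1], [[0, 0, 0], [-3, -8, -76], -1], [[0, 0, 0], [-12, -15, -76], -1], [[0, 0, 0], [-20, -24, -76], -1], [[0, 0, 0], [-26, -35, -76], -1], [[0, 0, 0], [-30, -46, -76], -1], [[0, 0, 0], [-32, -55, -76], -1], [[0, 0, 0], [-33, -66, -76], -1], [[0, 0, 0], [-32, -77, -76], -1], [[0, 0, 0], [-28, -88, -76], -1], [[0, 0, 0], [-23, -98, -76], -1], [[0, 0, 0], [-14, -107, -76], -1], [[0, 0, 0], [-4, -115, -76], -1], [[0, 0, 0], [4, -120, -76], -1], [[0, 0, 0], [10, -122, -76], -1], [[0, 0, 0], [14, -123, -76], -1], [[0, 0, 0], [14, -123, -76], -1]]'

```text
time: 9.4
tool_pos: [531.7, 6.7, 122.4]
tcp_rot: [[0.999, 0.034, 0.001], [0.034, -0.999, -0.001], [0.001, 0.001, -1.0]]
contact_force: [0.1, 1.4, -0.0]
grip_width: 0.1
finger_force: 0.0
```

Run:
```python
from fit import *
im,d,c=grab("scene"); fit("scene",cloud(d,c),im)
cv2.imwrite("pics/s4.png",cv2.resize(im[140:280,140:380,::-1],None,fx=3,fy=3))
```

```text
scene rail 2204 (array([728.7, -51.7]), array([315.7, 224. ]), 1.75) z 123.4 corners [[567.0, 55.0], [574.0, -168.0], [890.0, -159.0], [883.0, 65.0]]
scene lid 9160 (array([715.7, -53.2]), array([317.7, 205.7]), 1.95) z 122.6 corners [[553.0, 44.0], [560.0, -161.0], [878.0, -151.0], [871.0, 55.0]]
scene latch 167 (array([558.1,  50.6]), array([34.8, 51.5]), 3.68) z 126.8 corners [[539.0, 75.0], [542.0, 24.0], [577.0, 26.0], [574.0, 77.0]]
```

View pics/s4.png

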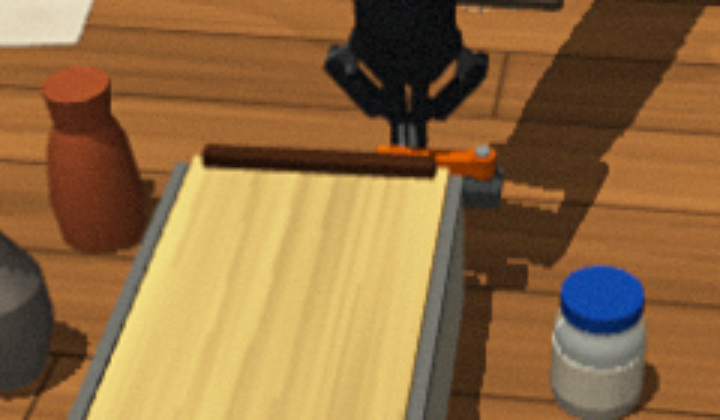

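The latch bar, at (380–495,155) in the crop, is across the lid front. I'll press on to its stop.

Emit:
drive_tool --motion '[[[0, 0, 0], [2, 0, 0], -1], [[0, 0, 0], [3, 0, 0], -1], [[0, 0, 0], [4, 0, 0], -1], [[0, 0, 0], [5, 0, 0], -1], [[0, 0, 0], [5, 0, 0], -1], [[0, 0, 0], [5, 0, 0], -1]]'

```text
time: 10.05
tool_pos: [532.7, 7.0, 122.2]
tcp_rot: [[0.999, 0.035, -0.01], [0.035, -0.999, -0.0], [-0.01, -0.0, -1.0]]
contact_force: [-11.7, -1.3, 8.3]
grip_width: 0.0
finger_force: 5.6
```

Emit:
drive_tool --motion '[[[0, 0, 0], [-20, 0, 0], -1], [[0, 0, 0], [-50, 0, 0], -1], [[0, 0, 0], [-60, 0, 40], -1], [[0, 0, 0], [-60, 0, 90], -1], [[0, 0, 0], [-60, 40, 120], -1], [[0, 0, 0], [-60, 80, 120], -1], [[0, 0, 0], [-60, 120, 120], -1], [[0, 0, 0], [-60, 120, 120], -1], [[0, 0, 0], [-60, 120, 120], -1]]'

```text
time: 10.95
tool_pos: [475.8, 127.7, 242.5]
tcp_rot: [[0.999, 0.036, 0.001], [0.036, -0.999, -0.0], [0.001, 0.0, -1.0]]
contact_force: [-0.1, -0.4, 0.0]
grip_width: 0.2
finger_force: 0.0
```

Run:
```python
from fit import *
im,d,c=grab("top"); P=cloud(d,c); fit("top",P,im)
cv2.imwrite("pics/t5.png",cv2.resize(im[70:310,180:460,::-1],None,fx=2.5,fy=2.5))
hsv=cv2.cvtColor(im,cv2.COLOR_RGB2HSV).astype(int)
m=(hsv[...,0]<14)&(hsv[...,1]>180)&(np.abs(P[...,2]-125)<10)&(P[...,0]<565)&(P[...,1]>-40)&(P[...,1]<100)&(P[...,0]>430)
Q=P[m][:,:2];print(len(Q),np.percentile(Q,[2,98],axis=0).round(),cv2.fitLine(Q.astype(np.float32),cv2.DIST_HUBER,0,.01,.01).ravel())
```

```text
top rail 2154 (array([730.3, -51.9]), array([313.4, 224.2]), 1.94) z 122.8 corners [[570.0, 55.0], [577.0, -169.0], [891.0, -159.0], [883.0, 65.0]]
top lid 13702 (array([719.7, -52.6]), array([311.9, 203.7]), 1.89) z 122.1 corners [[561.0, 44.0], [567.0, -160.0], [879.0, -149.0], [872.0, 54.0]]
top latch 94 (array([546.1,  51.7]), array([50.2, 20.8]), 79.34) z 128.4 corners [[531.0, 29.0], [552.0, 25.0], [561.0, 74.0], [541.0, 78.0]]
194 [[541. -27.]
 [564.  76.]] [ 1.6026485e-01 -9.8707408e-01  5.5322131e+02  2.8423761e+01]
```

View pics/t5.png

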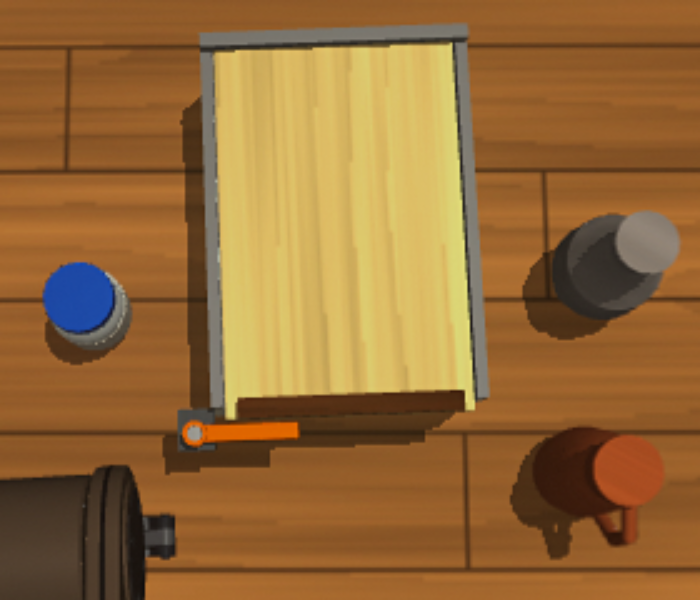

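The crop shows the latch bar, (195,433)–(298,430), parallel to the lid's front edge at its stop. The lid is against the back lip, and the pots stand undisturbed.

```bash
python3 -c "
from plant import r
print(r.sign_off())"
```

```text
the job is handed in; nothing more can be done
None
```

The lid is pushed fully home and the latch lies across its front at its stop; the vase, jug and glaze jar look undisturbed, and the job is handed in (no verdict was returned).

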